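# Set out a reagent station on a lab bench

### The job

Seen from the robot (behind = away from it), set the blue cold block squarely behind the yellow rack, centred, with a gap of about 35 mm, and the white trough level with it on its left, about 35 mm away, its long sides parallel to the rack's short sides. Stand the red-capped vial upright on the middle of the block, and the amber bottle upright in the middle of the gap between rack and grey mixer, in line with both. Leave the green-capped vial and the pale blue bottle where they stand.

Things in the scene. Friction and masses are not known exactly. Their poses are not given: they have to be found in the camera images.
- yellow_rack: Reference, fixed to the bench: yellow rack full of small capped tubes, 70 mm (x) by 110 mm (y), body 45 mm tall, tube caps up to 59 mm. Origin: centre of its underside, on the bench (z = 0). Its x axis points to the back, away from the robot (within about 0.2 rad of world x), and its y axis to the left along its long side: behind and left go by these axes.
- mixer: Reference, fixed to the bench: round grey mixer, 91 mm across and 50 mm tall, with a black rubber cup on top up to 65 mm. It stands beside the rack at its left or right end, about in line with the rack's y axis, with a gap of about 90 mm between their facing sides. Origin: centre of its underside.
- cold_block: Loose: blue cold block, 60 x 60 mm and 45 mm tall, with a flat bare aluminium top 54 x 54 mm, 0.15 to 0.3 kg. Which of its four sides faces where does not matter. Origin: centre of its underside; x and y square to its sides. In its place its centre is 100 mm behind the rack's centre.
- trough: Loose: white open reagent trough, 90 mm long (its x axis), 45 mm wide (y), 35 mm tall, walls 3 mm, about 60 g; either end may point back. Origin: centre of its underside. In its place its centre is about 88 mm to the left of the block's centre.
- amber_bottle: Loose: amber bottle with black cap and white label, body 44 mm in diameter up to 54 mm, cap 28 mm in diameter from 62 to 80 mm, about 90 g. Origin: centre of its underside; z up.
- red_vial: Loose: small whitish vial with a red cap, 28 mm in diameter (cap 29 mm, from 36 mm up), 52 mm tall, about 35 g. Origin: centre of its underside; z up.
- green_vial: Loose bystander, to be left alone: vial of the same shape with a green cap. Origin: centre of its underside.
- blue_bottle: Loose bystander, to be left alone: bottle of the same shape as the amber one, pale blue with a blue cap. Origin: centre of its underside.
Things that resemble listed ones, but are neither listed nor needed, are in the scene too. Leave any pink, purple or turquoise look-alike of the cold_block alone.

How it is judged (in metres and radians):
At the end, for the whole second after the job is handed in: Within 15 mm, 0.25 rad, by the rack's axes: block 100 mm behind rack; trough 87.5 mm from block on its left, 80 to 120 mm behind rack; vial upright on block; amber bottle upright, 17 mm off rack's long axis, under 117 mm from rack, 107 mm from mixer centre; others flat on bench, all at rest (x of cold_block in the frame of yellow_rack between 0.085 and 0.115 m and y of cold_block in the frame of yellow_rack between -0.015 and 0.015 m and (angle between the x axis of cold_block and the x axis of yellow_rack, either way round below 0.25 rad or angle between the x axis of cold_block and the y axis of yellow_rack, either way round below 0.25 rad) and height (world z) of each of cold_block, trough, amber_bottle below 0.006 m and angle between each of cold_block, trough's own z axis and vertical below 0.08 rad and x of trough in the frame of yellow_rack between 0.08 and 0.12 m and y of trough in the frame of yellow_rack above 0.05 m and horizontal distance between trough and cold_block between 0.0725 and 0.1025 m and angle between the x axis of trough and the x axis of yellow_rack, either way round below 0.25 rad and x of amber_bottle in the frame of yellow_rack between -0.017 and 0.017 m and horizontal distance between amber_bottle and yellow_rack below 0.117 m and horizontal distance between amber_bottle and mixer below 0.107 m and angle between each of amber_bottle, red_vial's own z axis and vertical below 0.1 rad and horizontal distance between red_vial and cold_block below 0.015 m and height (world z) of red_vial between 0.04 and 0.05 m and linear speed of each of cold_block, trough, amber_bottle, red_vial below 0.02 m/s); the robot touches nothing.
It fails at once if the green-capped vial or the pale blue bottle is shifted by more than 25 mm or tipped over (distance of any of green_vial, blue_bottle from where it was at the start of the episode above 0.025 m or angle between any of green_vial, blue_bottle's own z axis and vertical above 0.5 rad).
It also fails if it takes over 112 s, if anything falls off the work surface, if the arm or the gripper's body presses on something with over 40 N, if the wrist force passes 120 N, or if a joint passes its speed limit or range.

### The arm

A 6-joint arm with a two-finger parallel gripper is mounted at the origin on the work surface. World frame = base frame: x ahead of the robot, y to its left, z up, the work surface at z = 0. Lengths are in mm, angles in rad, forces in N, time in s.
With the tool pointing down it reaches from about 350 to 975 mm from the base axis. Payload 7.1 kg.
Tool frame: the origin (TCP) lies at the centre of the arm's flange, where the gripper is bolted on; the fingertips stand 182 mm ahead of it and the grasp point (between the pads) lies 163 mm ahead of it; z points along the fingers, y is the line along which they close (so a half turn about z gives the same grasp; the last joint's range is limited). The gripper opens to 88 mm and grips with 3 to 60 N. Pads are 20 mm wide; open, the fingers measure 115 mm over their backs; the gripper's body (75 mm by 178 mm) begins 61 mm behind the grasp point.
Start: joints at [-1.124, 0.423, 1.63, -0, 1.089, -0.019], TCP at [280.726, -558.39, 404.675] pointing down, gripper open.
Joint ranges: [-3, 3], [-0.9, 2.11], [0.09, 2.58], [-1.31, 4.45], [0.11, 2.69], [-2.54, 2.54]. Speed limits (rad/s): [2.39, 2.39, 3.01, 3.14, 3.14, 3.14].

### API

Orientations are given as a rotation vector (axis times angle).
In Python, from workcell import readout, get_image, ctrl gives the robot as it stands.
- The arm moves only by the tool step_arm, never from a script. Its argument "targets" is a list that holds one entry, the list of rows, each a list of 7 numbers: the shift along the world's x, y, z as a fraction of full scale, then the turn, a rotation vector about the world's x, y, z as a fraction of full scale, then the opening, from 0 (shut) to 1 (fully open). In form: [[[dx, dy, dz, wx, wy, wz, claw], ...]]. A call has exactly 5 rows; each row shifts and turns the commanded pose from where the row before left it; what a row does not reach is not made up. Full scale, the value 1, is 0.05 m for a shift and 4 degrees for a turn. A row lasts 1/8 s, in which the tool goes at most 62.5 mm and 10.7 degrees, less where a joint would pass 70% of its speed; a pose out of reach is approached as far as the arm can. A call with a number of a shift or a turn outside -1 to 1 is refused whole. A call with a gripper value outside its range is refused whole. The fingers move at their own pace and stop on an object; the grip force is fixed at half the most. Time passes only in rows, so rows that do not move let the fingers close, or fill a call up. It gives the time, the measured TCP pose, the force, the opening and the grip force at its end, in the units of the state.
- readout.get_obs(): the state, without advancing time (a new reading comes with each control period).
- get_image(name): name is "scene" or "top" or "wrist"; returns a dict with "pixels" (400x640x3 uint8, red, green, blue), "intrinsics" (3x3 intrinsics, pixels), "k1" (the pictures are not rectified: a ray, as slopes to the right and down, at radius r is drawn at 1 + k1 r^2 times it, then the intrinsics apply), "extrinsics" (4x4, takes a point from world to camera coordinates). Camera axes: x right, y down, z forward; pixel columns grow to the right and rows downward; lengths in mm; the calibration is good to about 2 mm. A picture is of the moment at which its call begins. There is no depth.
- ctrl.close_job(): hands the job in; it is judged then, once.
The state is a dict: "t": time; "qpos": joint angles; "qvel": joint speeds; "joint_torque": joint torques, N m; "ee_pos": TCP position; "orientation": TCP orientation; "ft_force": force on the tool from outside, world axes, zero at the start; "moment": the same for the moment, N m; "width": finger opening in mm; "grasp_force": force on a finger pad.
Only numpy, scipy, OpenCV 4.12 (cv2) and the standard library are available. Lean on these libraries where they do the work, as an engineer would, in place of code of your own. Each camera call takes 0.05 s, during which the arm holds its last target. There are 200 camera calls.

## Working session

There is one attempt and no reset: what is moved stays moved. The work goes in short steps, Python scripts to look and compute and a tool call to move; the robot and the scene stay as the last step left them, time stands still between calls to the robot, and variables do not carry over. Pictures are saved under pics/ and viewed, at most 14 in all, crops included, and the job is handed in when it is done.

Besides the shell and the picture viewer there is one more tool, called after "Call:" in YAML: its name, and indented under it one key for each argument. step_arm: Moves the arm, as the interface text tells. Shift numbers are shares of 0.05 m and turn numbers shares of 4 degrees, none past 1 either way. Its arguments: {"type":"object","properties":{"targets":{"type":"array"}},"required":["targets"]}

```bash
mkdir -p pics; ls; cat > h.py <<'E'
import numpy as np, cv2
from workcell import readout, get_image, ctrl
def grab(n,f=None):
    d=get_image(n)
    if f: cv2.imwrite('pics/'+f,cv2.cvtColor(d['pixels'],cv2.COLOR_RGB2BGR))
    return d
def ray(d,u,v):
    K=np.array(d['intrinsics']);E=np.array(d['extrinsics'])
    p=np.array([(u-K[0,2])/K[0,0],(v-K[1,2])/K[1,1]]);q=p.copy()
    for _ in range(20): q=p/(1+d['k1']*(q@q))
    R=E[:3,:3];return -R.T@E[:3,3],R.T@np.array([q[0],q[1],1])
def pt(d,u,v,z):
    o,r=ray(d,u,v);return (o+r*(z-o[2])/r[2])[:2]
def proj(d,P):
    K=np.array(d['intrinsics']);E=np.array(d['extrinsics'])
    c=E[:3,:3]@np.array(P,float)+E[:3,3];q=c[:2]/c[2];q=q*(1+d['k1']*(q@q))
    return K[0,0]*q[0]+K[0,2],K[1,1]*q[1]+K[1,2]
def blobs(d,lo,hi,amin=60):
    h=cv2.cvtColor(d['pixels'],cv2.COLOR_RGB2HSV);m=cv2.inRange(h,np.array(lo),np.array(hi))
    cs,_=cv2.findContours(m,cv2.RETR_EXTERNAL,cv2.CHAIN_APPROX_NONE)
    return sorted([c for c in cs if cv2.contourArea(c)>amin],key=cv2.contourArea,reverse=True)
E
python3 - <<'E'
from h import *
for n in('top','scene'):
    d=grab(n,n+'0.png');o,_=ray(d,320,200);print(n,o.round(),pt(d,320,200,0).round(),d['intrinsics'][0][0],d['k1'])
print(readout.get_obs())
E
```

```text
pics
top [ 396.  -76. 1244.] [535. -59.] 386.0161700816026 -0.02162219456759963
scene [999. 503. 961.] [481. -93.] 477.55431456374583 0.04353223086745092
{'t': 0.1, 'qpos': array([-1.12397300e+00,  4.23763286e-01,  1.63062466e+00, -1.58698947e-05,
        1.08857997e+00, -1.90080714e-02]), 'qvel': array([ 0.00041203, -0.00072915, -0.00179768,  0.00054553, -0.00108538,
       -0.00164925]), 'joint_torque': array([-3.24521970e-04, -5.45613849e+01, -2.74324179e+01,  6.44402811e-02,
        1.86604791e-02, -2.15274548e-05]), 'ee_pos': array([ 280.63452241, -558.16522853,  403.97560687]), 'orientation': array([-3.05545450e+00, -7.24829928e-01,  4.79948723e-04]), 'ft_force': array([0.41586009, 0.46197485, 0.28136888]), 'moment': array([-0.06258691, -0.05897947, -0.02568145]), 'grasp_force': 0.0, 'width': 87.75489292844183}
```

View pics/top0.png

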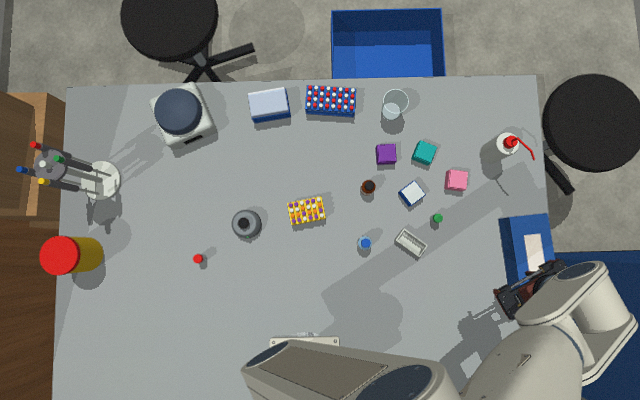

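View pics/scene0.png

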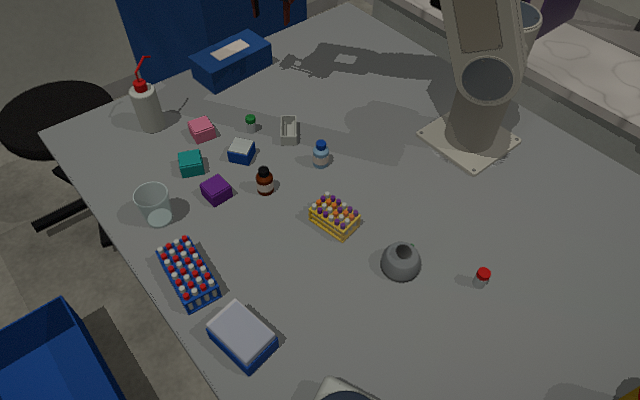

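The top view shows the rack at (306,211), mixer (246,224) to its left, cold block (412,193), trough (410,243), amber (368,187), red vial (198,259), green vial (437,218), blue bottle (364,243). The pink, purple and turquoise blocks are decoys. The scene view agrees.

```bash
python3 - <<'E'
from h import *
d=grab('top')
h=cv2.cvtColor(d['pixels'],cv2.COLOR_RGB2HSV)
def near(u,v,r,lo,hi,z,name):
    m=cv2.inRange(h,np.array(lo),np.array(hi));k=np.zeros_like(m);cv2.circle(k,(u,v),r,255,-1);m&=k
    ys,xs=np.nonzero(m);P=np.array([pt(d,a,b,z) for a,b in zip(xs,ys)],np.float32)
    R=cv2.minAreaRect(P);print(name,len(xs),P.mean(0).round(1),'rect',np.round(R[0],1),np.round(R[1],1),round(R[2],1))
near(306,211,28,[12,90,80],[40,255,255],45,'rack')
near(246,224,20,[0,0,0],[180,255,60],65,'mixercup')
near(412,193,20,[95,120,40],[130,255,255],22,'blockblue')
near(412,193,16,[0,0,170],[180,60,255],45,'blocktop')
near(410,243,22,[0,0,185],[180,60,255],35,'trough')
near(368,187,14,[0,0,0],[180,255,60],80,'ambercap')
near(198,259,10,[0,120,80],[8,255,255],52,'red')
near(437,218,10,[45,100,40],[85,255,255],52,'green')
near(364,243,10,[100,130,80],[130,255,255],80,'bluecap')
a=cv2.resize(d['pixels'][130:270,185:455],None,fx=2.9,fy=2.9,interpolation=cv2.INTER_CUBIC)
cv2.imwrite('pics/c1.png',a[:,:,::-1])
E
```

```text
rack 568 [497.5 -15.7] rect [498.5 -15.1] [ 71.9 110.2] 10.1
mixercup 105 [461.8 170.3] rect [452.1 156.9] [54.1 70.4] 1.9
blockblue 75 [ 534.6 -332.7] rect [ 547.8 -351. ] [59.7 67.3] 35.4
blocktop 308 [ 547.3 -349.8] rect [ 538.8 -343.4] [76.8 78.2] 39.6
trough 186 [ 390.2 -333.4] rect [ 393.8 -341.9] [90.  44.5] 54.7
ambercap 70 [ 567.5 -210.2] rect [ 567.5 -210.3] [23.7 28.4] 43.6
red 70 [358.8 320.3] rect [359.1 320.3] [28.  24.4] 88.9
green 69 [ 466.3 -421.7] rect [ 466.8 -421.9] [25.9 26.7] 42.8
bluecap 69 [ 394.6 -193.4] rect [ 395.2 -193.9] [25.2 25.5] 43.3
```

View pics/c1.png

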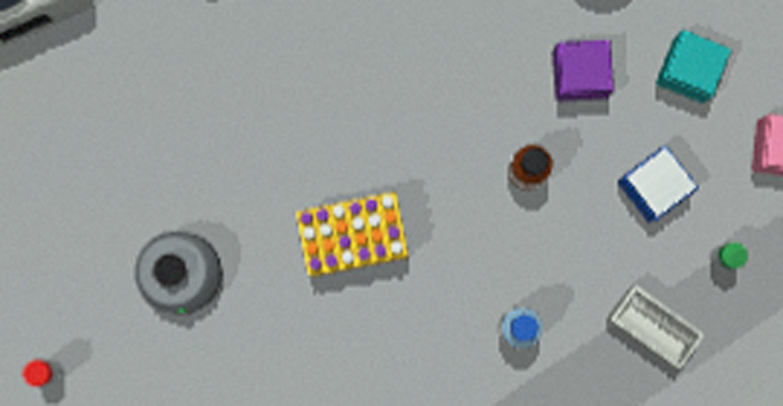

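The crop confirms the layout. The rack is at (498.5,-15) with yaw about +10°, and the mixer is at its left end. I'll move above the cold block first.

Call:
step_arm:
  targets:
    - [[0.53,0.42,-0.1,0,0,0.25,1],[0.53,0.42,-0.1,0,0,0.25,1],[0.53,0.42,-0.1,0,0,0.25,1],[0.53,0.42,-0.1,0,0,0.25,1],[0.53,0.42,-0.1,0,0,0.25,1]]

```text
t: 0.78
ee_pos: [413.9, -452.6, 379.2]
orientation: [-3.022, -0.858, 0.0]
ft_force: [0.2, -0.3, -0.1]
width: 87.5
grasp_force: 0.0
```

Call:
step_arm:
  targets:
    - [[0.53,0.42,-0.1,0,0,0.25,1],[0.53,0.42,-0.1,0,0,0.25,1],[0.53,0.42,-0.1,0,0,0.25,1],[0.53,0.42,-0.1,0,0,0.25,1],[0,0,0,0,0,0,1]]

```text
t: 1.4
ee_pos: [520.5, -367.9, 358.9]
orientation: [-2.988, -0.967, 0.001]
ft_force: [0.1, 0.4, -0.1]
width: 87.8
grasp_force: 0.0
```

```bash
cat >> h.py <<'E'
def rect(d,u,v,r,lo,hi,z,name):
    h=cv2.cvtColor(d['pixels'],cv2.COLOR_RGB2HSV);m=cv2.inRange(h,np.array(lo),np.array(hi));k=np.zeros_like(m);cv2.circle(k,(int(u),int(v)),r,255,-1);m&=k
    m=cv2.morphologyEx(m,cv2.MORPH_OPEN,np.ones((3,3),np.uint8))
    ys,xs=np.nonzero(m);P=np.array([pt(d,a,b,z) for a,b in zip(xs,ys)],np.float32)
    R=cv2.minAreaRect(P);print(name,len(xs),P.mean(0).round(1),'rect',np.round(R[0],1),np.round(R[1],1),round(R[2],1));return R
def pose():
    from scipy.spatial.transform import Rotation as Ro
    o=readout.get_obs();M=Ro.from_rotvec(o['orientation']).as_matrix()
    print('t',round(o['t'],2),'tcp',o['ee_pos'].round(1),'tooly deg',np.degrees(np.arctan2(M[1,1],M[0,1])).round(1),'z',M[:,2].round(3),'w',round(o['width'],1),'f',round(o['grasp_force'],1),o['ft_force'].round(1))
E
python3 - <<'E'
from h import *
pose()
d=grab('wrist','w1.png');o,r=ray(d,320,200);print(o.round(),pt(d,320,200,0).round(),[np.round(proj(d,p)) for p in((547,-350,45),(394,-342,35),(567,-210,80))])
E
```

```text
t 1.4 tcp [ 520.5 -367.9  358.9] tooly deg -54.1 z [-0.001  0.001 -1.   ] w 87.8 f 0.0 [ 0.1  0.4 -0.1]
[ 589. -318.  339.] [ 501. -384.] [array([319., 155.]), array([227., 267.]), array([178.,  28.])]
```

View pics/w1.png

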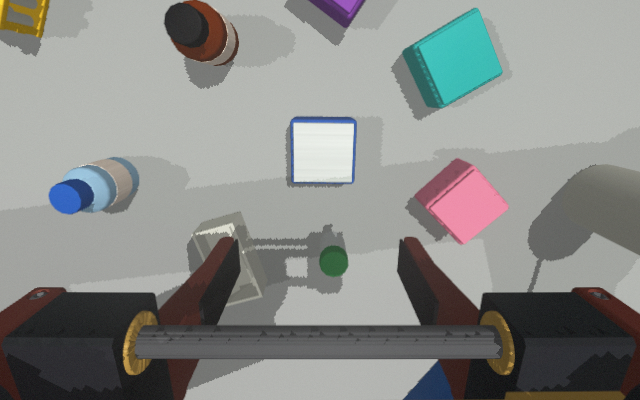

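The wrist view shows the block top at (323,150), the amber cap (187,25), the trough (228,258) and the green vial (334,261). I'll measure from here.

```bash
python3 - <<'E'
from h import *
d=grab('wrist')
R=rect(d,323,150,50,[0,0,215],[180,40,255],45,'top54')
R=rect(d,323,152,50,[100,110,30],[130,255,255],45,'blue at z45')
rect(d,187,25,30,[0,0,0],[180,255,45],80,'ambercap')
rect(d,334,261,25,[45,100,40],[85,255,255],52,'green')
E
```

```text
top54 3337 [ 551.8 -350.5] rect [ 551.  -351.3] [51.7 53. ] 35.8
blue at z45 313 [ 574.7 -334.2] rect [ 574.9 -334.3] [ 4.2 56.3] 34.9
ambercap 271 [ 572.9 -225.3] rect [ 573. -225.] [24.3 10.4] 2.8
green 553 [ 469.7 -423.1] rect [ 469.7 -423.1] [27.6 25.7] 35.9
```

Call:
step_arm:
  targets:
    - [[0.2,0.12,-0.5,0,0,0,1],[0.2,0.12,-0.5,0,0,0,1],[0.2,0.12,-0.5,0,0,0,1],[0.04,0.01,-0.5,0,0,0,1],[0,0,-0.4,0,0,0,1]]

```text
t: 2.12
ee_pos: [550.5, -351.7, 238.7]
orientation: [-2.991, -0.961, 0.001]
ft_force: [-0.6, 0.0, 0.4]
width: 88.0
grasp_force: 0.0
```

Call:
step_arm:
  targets:
    - [[0,0,-0.2,0,0,0,1],[0,0,-0.2,0,0,0,1],[0,0,-0.2,0,0,0,1],[0,0,-0.2,0,0,0,1],[0,0,-0.22,0,0,0,1]]

```text
t: 2.75
ee_pos: [551.3, -350.9, 188.3]
orientation: [2.99, 0.963, 0.001]
ft_force: [0.7, -0.1, -0.1]
width: 88.0
grasp_force: 0.0
```

Call:
step_arm:
  targets:
    - [[0,0,0,0,0,0,0.4],[0,0,0,0,0,0,0.4],[0,0,0,0,0,0,0.4],[0,0,0,0,0,0,0.4],[0,0,0,0,0,0,0.4]]

```text
t: 3.38
ee_pos: [551.4, -351.0, 189.1]
orientation: [2.99, 0.962, 0.001]
ft_force: [-0.5, 0.1, 2.7]
width: 60.0
grasp_force: 30.0
```

Call:
step_arm:
  targets:
    - [[0,0,0.3,0,0,0,0.4],[0,0,0.5,0,0,0,0.4],[0,0,0.5,0,0,0,0.4],[0,0,0.5,0,0,0,0.4],[0,0,0.4,0,0,0,0.4]]

```text
t: 4.0
ee_pos: [551.2, -350.9, 300.5]
orientation: [2.99, 0.962, 0.001]
ft_force: [-0.3, 0.4, -1.8]
width: 59.7
grasp_force: 30.0
```

Call:
step_arm:
  targets:
    - [[0.1,0.7,0,0,0,-0.65,0.4],[0.1,0.7,0,0,0,-0.65,0.4],[0.1,0.7,0,0,0,-0.65,0.4],[0.1,0.7,0,0,0,-0.65,0.4],[0.1,0.7,0,0,0,-0.65,0.4]]

```text
t: 4.62
ee_pos: [576.2, -174.8, 299.1]
orientation: [-3.081, -0.615, 0.0]
ft_force: [0.1, -0.5, -1.6]
width: 60.3
grasp_force: 30.0
```

Call:
step_arm:
  targets:
    - [[0.1,0.7,0,0,0,-0.65,0.4],[0.1,0.7,0,0,0,-0.65,0.4],[0.1,0.7,0,0,0,-0.65,0.4],[0.1,0.7,0,0,0,-0.65,0.4],[0.02,0.77,0,0,0,-0.6,0.4]]

```text
t: 5.25
ee_pos: [597.4, 3.7, 299.2]
orientation: [3.13, 0.268, 0.001]
ft_force: [0.7, -0.8, -2.6]
width: 59.7
grasp_force: 30.0
```

```bash
python3 - <<'E'
from h import *
pose()
d=grab('top');u,v=proj(d,(498,-15,45))
rect(d,u,v,28,[12,90,80],[40,255,255],45,'rack')
d=grab('scene');u,v=proj(d,(498,-15,45));print(u,v)
rect(d,u,v,50,[15,120,80],[35,255,255],45,'rackscene')
E
```

```text
t 5.25 tcp [597.4   3.7 299.2] tooly deg -80.2 z [ 0. -0. -1.] w 59.7 f 30.0 [ 0.7 -0.8 -2.6]
rack 113 [500.7 -53. ] rect [499.3 -49.8] [61.5 34.7] 2.1
335.3480920975692 210.87918882773224
rackscene 257 [524.1  36.6] rect [509.5  27.4] [88.  59.3] 9.8
```

Call:
step_arm:
  targets:
    - [[0,0,-0.5,0,0,0,0.4],[0,0,-0.5,0,0,0,0.4],[0,0,-0.5,0,0,0,0.4],[0,0,-0.4,0,0,0,0.4],[0,0,-0.2,0,0,0,0.4]]

```text
t: 5.98
ee_pos: [597.0, 2.2, 192.7]
orientation: [-3.13, -0.271, 0.002]
ft_force: [-0.1, -0.2, -2.5]
width: 59.9
grasp_force: 30.0
```

Call:
step_arm:
  targets:
    - [[0,0,-0.08,0,0,0,0.4],[0,0,0,0,0,0,0.4],[0,0,0,0,0,0,0.6],[0,0,0,0,0,0,0.8],[0,0,0,0,0,0,0.9]]

```text
t: 6.6
ee_pos: [597.5, 2.6, 190.2]
orientation: [3.13, 0.271, 0.002]
ft_force: [-0.1, 0.2, -0.1]
width: 76.3
grasp_force: 0.0
```

Call:
step_arm:
  targets:
    - [[0,0,0.3,0,0,0,0.9],[0,0,0.6,0,0,0,0.9],[0,0,0.8,0,0,0,0.9],[0,0,0.8,0,0,0,0.9],[0,0,0.8,0,0,0,1]]

```text
t: 7.22
ee_pos: [597.0, 2.6, 357.2]
orientation: [3.13, 0.271, 0.002]
ft_force: [0.5, -1.0, 0.4]
width: 85.4
grasp_force: 0.0
```

Call:
step_arm:
  targets:
    - [[-0.27,-0.46,0,0,0,0.75,1],[-0.27,-0.46,0,0,0,0.75,1],[-0.27,-0.46,0,0,0,0.75,1],[-0.27,-0.46,0,0,0,0.75,1],[-0.27,-0.46,0,0,0,0.75,1]]

```text
t: 7.85
ee_pos: [529.2, -113.1, 355.9]
orientation: [3.067, 0.68, 0.002]
ft_force: [0.3, 0.1, -0.1]
width: 88.0
grasp_force: 0.0
```

Call:
step_arm:
  targets:
    - [[-0.27,-0.46,0,0,0,0.75,1],[-0.27,-0.46,0,0,0,0.75,1],[-0.27,-0.46,0,0,0,0.75,1],[-0.27,-0.46,0,0,0,0.75,1],[-0.27,-0.46,0,0,0,0.75,1]]

```text
t: 8.48
ee_pos: [461.7, -228.1, 355.8]
orientation: [2.951, 1.074, 0.001]
ft_force: [0.5, 0.2, 0.2]
width: 87.7
grasp_force: 0.0
```

Call:
step_arm:
  targets:
    - [[-0.27,-0.46,0,0,0,0.75,1],[-0.27,-0.46,0,0,0,0.75,1],[-0.27,-0.46,0,0,0,0.75,1],[-0.27,-0.45,0,0,0,0.75,1],[0,0,0,0,0,0,1]]

```text
t: 9.1
ee_pos: [407.6, -319.9, 355.7]
orientation: [2.826, 1.37, 0.001]
ft_force: [0.3, 0.7, -0.4]
width: 87.9
grasp_force: 0.0
```

```bash
python3 - <<'E'
from h import *
pose()
d=grab('wrist','w2.png');print(proj(d,(394,-342,35)))
d=grab('top');h=lambda p:proj(d,p)
rect(d,*h((498,-15,45)),28,[12,90,80],[40,255,255],45,'rack')
rect(d,*h((597,2.4,45)),14,[0,0,195],[180,60,255],45,'blocktop')
rect(d,*h((597,2.4,45)),20,[95,120,40],[130,255,255],45,'blockblue')
E
```

```text
t 9.1 tcp [ 407.6 -319.9  355.7] tooly deg -38.3 z [ 0.001 -0.001 -1.   ] w 87.9 f 0.0 [ 0.3  0.7 -0.4]
(np.float64(320.2714942974596), np.float64(212.53791562879633))
rack 357 [495.5 -16.9] rect [493.6 -16.3] [ 60.4 110.3] 11.0
blocktop 274 [593.9   2.4] rect [594.2   2.3] [52.4 52.1] 9.1Traceback (most recent call last):
  File "<stdin>", line 7, in <module>
  File "h.py", line 26, in rect
    R=cv2.minAreaRect(P);print(name,len(xs),P.mean(0).round(1),'rect',np.round(R[0],1),np.round(R[1],1),round(R[2],1));return R
cv2.error: OpenCV(4.12.0) /io/opencv/modules/imgproc/src/convhull.cpp:143: error: (-215:Assertion failed) total >= 0 && (depth == CV_32F || depth == CV_32S) in function 'convexHull'
```

View pics/w2.png

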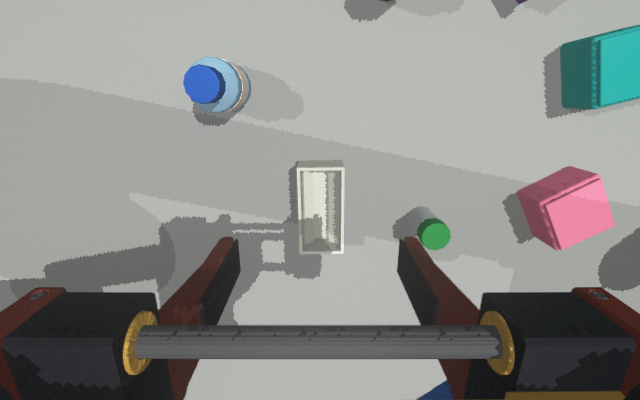

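The trough rim corners are at about (297,162), (343,160), (344,252) and (299,254). The block top reads about 96–98 mm behind the rack, so it is placed well.

```bash
python3 - <<'E'
from h import *
d=grab('wrist')
P=np.array([pt(d,*c,35) for c in((297,162),(343,160),(344,252),(299,254))])
print(P.round(1),P.mean(0).round(1));v=(P[0]+P[1]-P[2]-P[3])/2;print(np.hypot(*v),np.degrees(np.arctan2(v[1],v[0])),np.hypot(*(P[0]-P[1])))
E
```

```text
[[ 408.5 -287.6]
 [ 443.4 -312.6]
 [ 387.3 -389.3]
 [ 349.8 -362.6]] [ 397.2 -338. ]
95.14600583530486 52.86306559977711 42.93126395772018
```

Call:
step_arm:
  targets:
    - [[-0.1,-0.2,-0.5,0,0,0.25,1],[-0.1,-0.2,-0.6,0,0,0.2,1],[-0.03,0,-0.6,0,0,0,1],[0,0,-0.5,0,0,0,1],[0,0,-0.3,0,0,0,1]]

```text
t: 9.88
ee_pos: [397.0, -338.1, 228.7]
orientation: [-2.801, -1.419, 0.001]
ft_force: [-0.2, 0.9, -0.3]
width: 88.0
grasp_force: 0.0
```

Call:
step_arm:
  targets:
    - [[0,0,-0.3,0,0,0,1],[0,0,-0.3,0,0,0,1],[0,0,-0.2,0,0,0,1],[0,0,-0.08,0,0,0,1],[0,0,0,0,0,0,0.8]]

```text
t: 10.5
ee_pos: [396.7, -339.0, 185.6]
orientation: [-2.803, -1.418, 0.0]
ft_force: [-0.4, 0.2, -0.3]
width: 81.1
grasp_force: 0.0
```

Call:
step_arm:
  targets:
    - [[0,0,0,0,0,0,0.4],[0,0,0,0,0,0,0.3],[0,0,0,0,0,0,0.3],[0,0,0,0,0,0,0.3],[0,0,0,0,0,0,0.3]]

```text
t: 11.12
ee_pos: [396.8, -338.9, 185.9]
orientation: [2.803, 1.419, 0.0]
ft_force: [0.2, 0.5, 3.6]
width: 44.7
grasp_force: 29.9
```

```bash
python3 - <<'E'
from h import *
pose()
E
```

```text
t 11.12 tcp [ 396.8 -338.9  185.9] tooly deg -36.3 z [ 0. -0. -1.] w 44.7 f 29.9 [0.2 0.5 3.6]
```

Call:
step_arm:
  targets:
    - [[0,0,0.3,0,0,0,0.3],[0,0,0.5,0,0,0,0.3],[0,0,0.5,0,0,0,0.3],[0,0,0.5,0,0,0,0.3],[0,0,0.4,0,0,0,0.3]]

```text
t: 11.75
ee_pos: [396.7, -338.9, 297.6]
orientation: [2.802, 1.418, 0.001]
ft_force: [-0.2, -0.5, -0.1]
width: 44.9
grasp_force: 29.9
```

Call:
step_arm:
  targets:
    - [[0.25,0.57,0,0,0,-0.73,0.3],[0.25,0.57,0,0,0,-0.73,0.3],[0.25,0.57,0,0,0,-0.73,0.3],[0.25,0.57,0,0,0,-0.73,0.3],[0.25,0.57,0,0,0,-0.73,0.3]]

```text
t: 12.38
ee_pos: [459.5, -195.4, 296.6]
orientation: [2.961, 1.048, 0.001]
ft_force: [-0.5, -0.1, -1.3]
width: 45.0
grasp_force: 29.9
```

Call:
step_arm:
  targets:
    - [[0.25,0.57,0,0,0,-0.73,0.3],[0.25,0.57,0,0,0,-0.73,0.3],[0.25,0.57,0,0,0,-0.73,0.3],[0.25,0.57,0,0,0,-0.73,0.3],[0.25,0.57,0,0,0,-0.73,0.3]]

```text
t: 13.0
ee_pos: [522.0, -52.9, 296.5]
orientation: [3.071, 0.664, 0.001]
ft_force: [-0.2, -0.3, -1.1]
width: 44.8
grasp_force: 29.9
```

Call:
step_arm:
  targets:
    - [[0.25,0.57,0,0,0,-0.73,0.3],[0.25,0.57,0,0,0,-0.73,0.3],[0.25,0.57,0,0,0,-0.73,0.3],[0.24,0.57,0,0,0,-0.73,0.3],[0.2,0.57,0,0,0,-0.7,0.3]]

```text
t: 13.62
ee_pos: [581.5, 89.6, 296.5]
orientation: [-3.13, -0.271, -0.001]
ft_force: [0.5, -0.7, -0.9]
width: 44.9
grasp_force: 29.9
```

```bash
python3 - <<'E'
from h import *
pose()
d=grab('scene','s2.png')
E
```

```text
t 13.62 tcp [581.5  89.6 296.5] tooly deg -80.1 z [ 0.001  0.    -1.   ] w 44.9 f 29.9 [ 0.5 -0.7 -0.9]
```

View pics/s2.png

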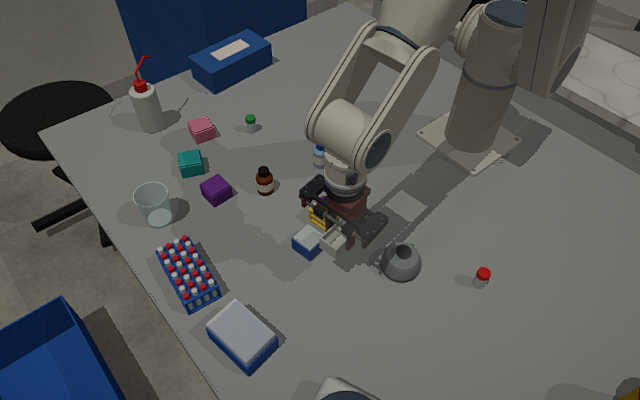

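The scene shows the trough held level at (332,236) beside the block at (307,242), with the bystanders untouched. I'll lower it and release.

Call:
step_arm:
  targets:
    - [[0,0,-0.5,0,0,0,0.3],[0,0,-0.5,0,0,0,0.3],[0,0,-0.5,0,0,0,0.3],[0,0,-0.4,0,0,0,0.3],[0,0,-0.2,0,0,0,0.3]]

```text
t: 14.3
ee_pos: [581.0, 88.4, 190.0]
orientation: [3.13, 0.274, -0.002]
ft_force: [-0.3, 0.5, 0.2]
width: 44.6
grasp_force: 29.9
```

Call:
step_arm:
  targets:
    - [[0,0,-0.08,0,0,0,0.3],[0,0,0,0,0,0,0.3],[0,0,0,0,0,0,0.5],[0,0,0,0,0,0,0.65],[0,0,0,0,0,0,0.65]]

```text
t: 14.92
ee_pos: [581.4, 88.6, 187.1]
orientation: [-3.13, -0.274, -0.001]
ft_force: [-0.3, -0.3, -0.0]
width: 57.1
grasp_force: 0.0
```

Call:
step_arm:
  targets:
    - [[0,0,0.3,0,0,0,0.65],[0,0,0.6,0,0,0,0.65],[0,0,0.8,0,0,0,0.65],[0,0,0.8,0,0,0,1],[0,0,0.8,0,0,0,1]]

```text
t: 15.55
ee_pos: [581.0, 88.6, 354.1]
orientation: [-3.13, -0.274, -0.002]
ft_force: [0.2, -0.8, -0.5]
width: 73.4
grasp_force: 0.0
```

Call:
step_arm:
  targets:
    - [[-0.03,-0.6,0,0,0,0,1],[-0.03,-0.6,0,0,0,0,1],[-0.03,-0.6,0,0,0,0,1],[-0.03,-0.6,0,0,0,0,1],[-0.03,-0.6,0,0,0,0,1]]

```text
t: 16.18
ee_pos: [573.5, -62.3, 352.9]
orientation: [3.129, 0.274, 0.002]
ft_force: [0.5, 0.8, -0.9]
width: 87.7
grasp_force: 0.0
```

Call:
step_arm:
  targets:
    - [[-0.03,-0.6,0,0,0,0,1],[-0.03,-0.6,0,0,0,0,1],[-0.03,-0.6,0,0,0,0,1],[-0.03,-0.6,0,0,0,0,1],[0,-0.6,0,0,0,0,1]]

```text
t: 16.8
ee_pos: [567.4, -212.3, 352.8]
orientation: [3.129, 0.274, 0.001]
ft_force: [0.2, -0.0, -0.8]
width: 88.3
grasp_force: 0.0
```

```bash
python3 - <<'E'
from h import *
pose()
d=grab('wrist','w3.png');u,v=proj(d,(568,-211,80));print(u,v)
rect(d,u,v,45,[0,0,0],[180,255,45],80,'ambercap')
d=grab('top');h=lambda p:proj(d,p)
rect(d,*h((498,-15,45)),28,[12,90,80],[40,255,255],45,'rack')
rect(d,*h((597,2.4,45)),13,[0,0,195],[180,60,255],45,'blocktop')
rect(d,*h((581,88.6,35)),22,[0,0,185],[180,60,255],35,'trough')
rect(d,*h((568,-211,80)),14,[0,0,0],[180,255,60],80,'ambercap')
E
```

```text
t 16.8 tcp [ 567.4 -212.3  352.8] tooly deg -80.0 z [ 0.001 -0.    -1.   ] w 88.3 f 0.0 [ 0.2 -0.  -0.8]
316.2036931008318 202.85345253564336Traceback (most recent call last):
  File "<stdin>", line 4, in <module>
  File "h.py", line 26, in rect
    R=cv2.minAreaRect(P);print(name,len(xs),P.mean(0).round(1),'rect',np.round(R[0],1),np.round(R[1],1),round(R[2],1));return R
cv2.error: OpenCV(4.12.0) /io/opencv/modules/imgproc/src/convhull.cpp:143: error: (-215:Assertion failed) total >= 0 && (depth == CV_32F || depth == CV_32S) in function 'convexHull'
```

View pics/w3.png

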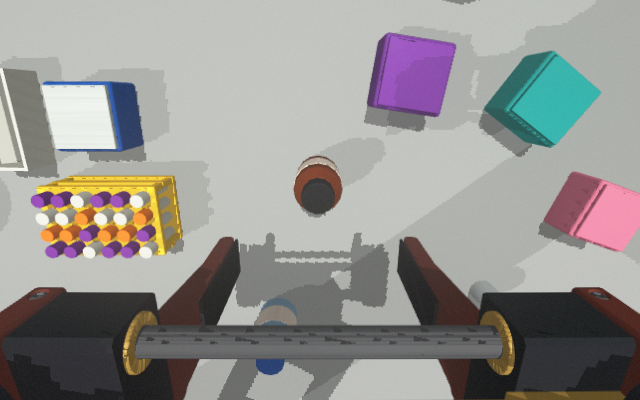

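The amber cap is at about (317,196). The rack, block and trough look square at the left. The cap's black threshold was too tight.

```bash
python3 - <<'E'
from h import *
d=grab('wrist');print('cap',pt(d,317,196,80).round(1),'body far edge',pt(d,318,156,54).round(1))
# rack top (z45 edge left/right): block top corners
P=[pt(d,*c,45) for c in((43,82),(120,83),(110,150),(43,150))];print(np.round(P,1))
d=grab('top');h=lambda p:proj(d,p)
for a in [((498,-15,45),28,[12,90,80],[40,255,255],45,'rack'),((597,2.4,45),13,[0,0,185],[180,60,255],45,'blocktop'),((581,88.6,35),22,[0,0,185],[180,60,255],35,'trough'),((568,-211,80),14,[0,0,0],[180,255,60],80,'ambercap')]:
  try: rect(d,*h(a[0]),*a[1:])
  except Exception as e: print('none',a[-1])
E
```

```text
cap [ 574.3 -213.9] body far edge [ 602.1 -210. ]
[[622.4  26.9]
 [632.5 -36.9]
 [574.1 -27.8]
 [563.8  31.1]]
rack 362 [495.1 -16.9] rect [492.6 -16. ] [ 61.  109.5] 9.0
blocktop 276 [594.1   2.3] rect [594.4   2.2] [52.7 52.3] 9.1
trough 115 [566.5  82.1] rect [565.3  82.3] [63.2 18.9] 6.5
none ambercap
```

Call:
step_arm:
  targets:
    - [[0.09,-0.02,-0.5,0,0,0,1],[0,0,-0.6,0,0,0,1],[0,0,-0.6,0,0,0,1],[0,0,-0.5,0,0,0,1],[0,0,-0.3,0,0,0,1]]

```text
t: 17.58
ee_pos: [572.0, -211.3, 225.9]
orientation: [-3.129, -0.275, 0.002]
ft_force: [1.2, 0.7, 0.0]
width: 87.5
grasp_force: 0.0
```

Call:
step_arm:
  targets:
    - [[0,0,-0.3,0,0,0,1],[0,0,-0.3,0,0,0,1],[0,0,-0.1,0,0,0,0.8],[0,0,0,0,0,0,0.5],[0,0,0,0,0,0,0.35]]

```text
t: 18.2
ee_pos: [572.5, -212.5, 192.2]
orientation: [3.129, 0.274, 0.001]
ft_force: [0.7, 0.4, 0.3]
width: 61.2
grasp_force: 0.0
```

Call:
step_arm:
  targets:
    - [[0,0,0,0,0,0,0.3],[0,0,0,0,0,0,0.3],[0,0,0,0,0,0,0.3],[0,0,0.2,0,0,0,0.3],[0,0,0.2,0,0,0,0.3]]

```text
t: 18.82
ee_pos: [572.2, -212.4, 212.2]
orientation: [-3.13, -0.274, 0.0]
ft_force: [-0.1, 0.1, -1.0]
width: 43.6
grasp_force: 30.0
```

```bash
python3 - <<'E'
from h import *
pose()
d=grab('wrist','w4.png')
E
```

```text
t 18.82 tcp [ 572.2 -212.4  212.2] tooly deg -80.0 z [-0.  0. -1.] w 43.6 f 30.0 [-0.1  0.1 -1. ]
```

View pics/w4.png

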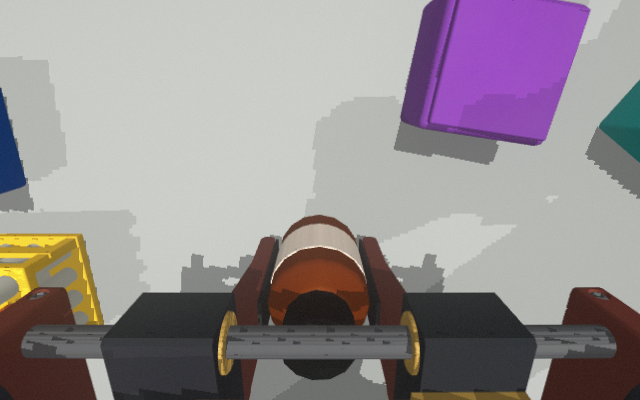

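The bottle is held upright at (320,300) between the fingers. I'll carry it with a +90° turn.

Call:
step_arm:
  targets:
    - [[0,0,0.5,0,0,0,0.3],[-0.07,0.1,0.5,0,0,0.9,0.3],[-0.07,0.24,0.5,0,0,0.9,0.3],[-0.07,0.24,0.3,0,0,0.9,0.3],[-0.07,0.24,0,0,0,0.9,0.3]]

```text
t: 19.5
ee_pos: [558.5, -171.2, 303.6]
orientation: [3.068, 0.667, 0.004]
ft_force: [1.1, 1.5, -1.2]
width: 43.8
grasp_force: 30.0
```

Call:
step_arm:
  targets:
    - [[-0.08,0.25,0,0,0,0.9,0.3],[-0.08,0.25,0,0,0,0.9,0.3],[-0.08,0.25,0,0,0,0.9,0.3],[-0.08,0.25,0,0,0,0.9,0.3],[-0.08,0.25,0,0,0,0.9,0.3]]

```text
t: 20.12
ee_pos: [538.1, -108.5, 302.1]
orientation: [2.927, 1.139, 0.001]
ft_force: [0.6, 0.1, -0.5]
width: 43.6
grasp_force: 30.0
```

Call:
step_arm:
  targets:
    - [[-0.08,0.25,0,0,0,0.9,0.3],[-0.08,0.25,0,0,0,0.9,0.3],[-0.08,0.25,0,0,0,0.9,0.3],[-0.08,0.25,0,0,0,0.9,0.3],[-0.08,0.25,0,0,0,0.9,0.3]]

```text
t: 20.75
ee_pos: [518.0, -46.0, 302.1]
orientation: [2.713, 1.583, 0.001]
ft_force: [0.4, -0.1, -0.9]
width: 43.8
grasp_force: 30.0
```

Call:
step_arm:
  targets:
    - [[-0.08,0.25,0,0,0,0.9,0.3],[-0.08,0.25,0,0,0,0.9,0.3],[-0.08,0.25,0,0,0,0.9,0.3],[-0.08,0.25,0,0,0,0.9,0.3],[-0.08,0.25,0,0,0,0.9,0.3]]

```text
t: 21.38
ee_pos: [498.1, 16.5, 302.1]
orientation: [2.432, 1.988, 0.001]
ft_force: [-0.5, 1.0, -0.9]
width: 43.6
grasp_force: 30.0
```

Call:
step_arm:
  targets:
    - [[-0.08,0.25,0,0,0,0.9,0.3],[-0.08,0.25,0,0,0,0.9,0.3],[-0.08,0.25,0,0,0,0.9,0.3],[-0.08,0.25,0,0,0,0.9,0.3],[-0.08,0.25,0,0,0,0.9,0.3]]

```text
t: 22.0
ee_pos: [477.9, 79.5, 301.7]
orientation: [-2.089, -2.346, -0.0]
ft_force: [0.4, 0.4, -0.8]
width: 43.9
grasp_force: 30.0
```

```bash
python3 - <<'E'
from h import *
pose()
d=grab('wrist','w5.png')
print([np.round(proj(d,p)) for p in ((498.5,-15.1,45),(465,173,50),(481,83.4,0))])
E
```

```text
t 22.0 tcp [477.9  79.5 301.7] tooly deg 6.6 z [-0.  0. -1.] w 43.9 f 30.0 [ 0.4  0.4 -0.8]
[array([329., 315.]), array([315.,  78.]), array([322., 189.])]
```

View pics/w5.png

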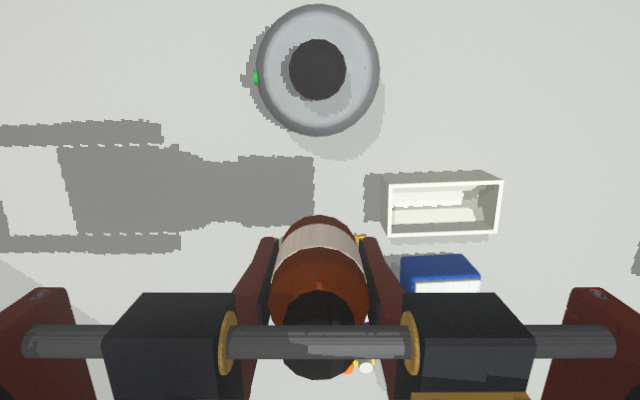

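The mixer centre is at (318,70), so near (467,179). The trough and block at the right are in place, and the trough end limits how far I can open the fingers. I'll lower and open only partly.

Call:
step_arm:
  targets:
    - [[0.07,0.09,-0.5,0,0,0.8,0.3],[0,0,-0.5,0,0,0,0.3],[0,0,-0.5,0,0,0,0.3],[0,0,-0.4,0,0,0,0.3],[0,0,-0.2,0,0,0,0.3]]

```text
t: 22.68
ee_pos: [481.5, 83.2, 195.7]
orientation: [-2.026, -2.4, 0.002]
ft_force: [0.3, 0.4, -1.2]
width: 43.8
grasp_force: 30.0
```

Call:
step_arm:
  targets:
    - [[0,0,-0.08,0,0,0,0.3],[0,0,0,0,0,0,0.3],[0,0,0,0,0,0,0.5],[0,0,0,0,0,0,0.62],[0,0,0,0,0,0,0.62]]

```text
t: 23.3
ee_pos: [481.9, 83.1, 193.1]
orientation: [2.027, 2.399, 0.001]
ft_force: [-0.2, -0.2, -0.6]
width: 54.4
grasp_force: 0.0
```

Call:
step_arm:
  targets:
    - [[0,0,0.2,0,0,0,0.62],[0,0,0.5,0,0,0,0.62],[0,0,0.8,0,0,0,0.62],[0,0,0.8,0,0,0,0.62],[0,0,0.9,0,0,0,0.8]]

```text
t: 23.92
ee_pos: [481.3, 83.1, 354.5]
orientation: [-2.028, -2.4, 0.0]
ft_force: [0.2, -0.2, -0.4]
width: 61.2
grasp_force: 0.0
```

Call:
step_arm:
  targets:
    - [[-0.24,0.47,0,0,0,0,1],[-0.24,0.47,0,0,0,0,1],[-0.24,0.47,0,0,0,0,1],[-0.24,0.47,0,0,0,0,1],[-0.24,0.47,0,0,0,0,1]]

```text
t: 24.55
ee_pos: [421.1, 201.2, 353.4]
orientation: [2.028, 2.399, 0.001]
ft_force: [0.3, 0.9, -0.5]
width: 87.8
grasp_force: 0.0
```

Call:
step_arm:
  targets:
    - [[-0.24,0.47,0,0,0,0,1],[-0.24,0.47,0,0,0,0,1],[-0.24,0.47,0,0,0,0,1],[-0.24,0.47,0,0,0,0,1],[-0.24,0.47,0,0,0,0,1]]

```text
t: 25.18
ee_pos: [361.1, 318.7, 353.4]
orientation: [2.028, 2.4, 0.001]
ft_force: [0.2, 0.2, -0.2]
width: 87.7
grasp_force: 0.0
```

```bash
python3 - <<'E'
from h import *
pose()
d=grab('wrist','w6.png');u,v=proj(d,(359,320.3,52));print(u,v)
rect(d,u,v,40,[0,120,60],[8,255,255],52,'red')
d=grab('top','t6.png')
a=d['pixels'][150:270,215:345];cv2.imwrite('pics/c6.png',cv2.resize(a,None,fx=5,fy=5,interpolation=cv2.INTER_CUBIC)[:,:,::-1])
E
```

```text
t 25.18 tcp [361.1 318.7 353.4] tooly deg 9.6 z [ 0.  0. -1.] w 87.7 f 0.0 [ 0.2  0.2 -0.2]
315.49584346180274 190.58803175940494
red 806 [360.5 324.7] rect [360.5 324.7] [27.  29.7] 9.6
```

View pics/c6.png

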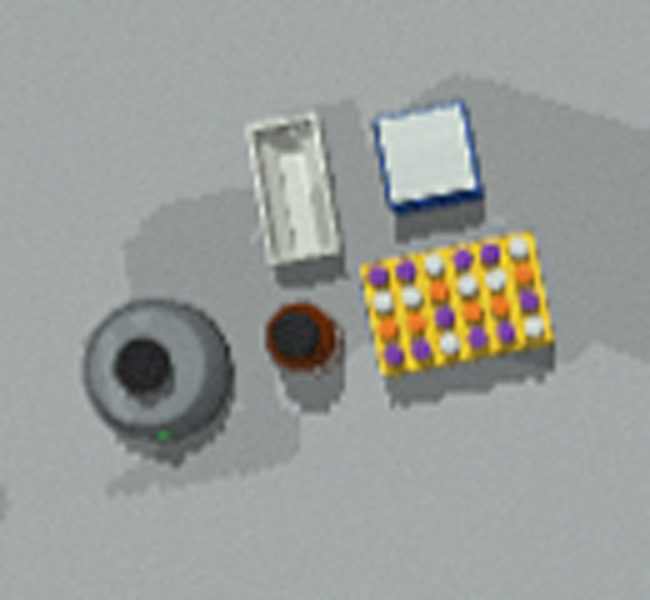

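The top crop shows all four arranged correctly: trough (295,190), block (428,155), amber (300,335) between mixer and rack. Next I grasp the vial.

Call:
step_arm:
  targets:
    - [[0,0.1,-0.5,0,0,0,1],[0,0,-0.6,0,0,0,1],[0,0,-0.6,0,0,0,0.8],[0,0,-0.5,0,0,0,0.7],[0,0,-0.3,0,0,0,0.7]]

```text
t: 25.9
ee_pos: [361.8, 322.4, 226.9]
orientation: [-2.028, -2.399, 0.002]
ft_force: [-0.1, -0.6, -0.4]
width: 62.9
grasp_force: 0.0
```

Call:
step_arm:
  targets:
    - [[0,0,-0.3,0,0,0,0.7],[0,0,-0.3,0,0,0,0.7],[0,0,-0.2,0,0,0,0.6],[0,0,0,0,0,0,0.4],[0,0,0,0,0,0,0.2]]

```text
t: 26.52
ee_pos: [361.8, 323.2, 187.9]
orientation: [2.027, 2.4, 0.001]
ft_force: [-0.3, 0.0, -0.4]
width: 36.1
grasp_force: 0.0
```

Call:
step_arm:
  targets:
    - [[0,0,0,0,0,0,0.1],[0,0,0,0,0,0,0.1],[0,0,0,0,0,0,0.1],[0,0,0,0,0,0,0.1],[0,0,0,0,0,0,0.1]]

```text
t: 27.15
ee_pos: [361.8, 323.2, 188.0]
orientation: [2.028, 2.4, 0.001]
ft_force: [0.3, 0.2, 5.7]
width: 28.6
grasp_force: 30.0
```

```bash
python3 - <<'E'
from h import *
pose()
d=grab('top')
def c(ps,z): return np.array([pt(d,215+(a+.5)/5-.5,150+(b+.5)/5-.5,z) for a,b in ps])
R=c([(360,268),(532,232),(552,340),(382,376)],45);T=c([(247,123),(317,110),(342,252),(268,268)],35);B=c([(375,118),(465,101),(482,190),(393,206)],45)
A=c([(297,335)],80)[0];M=c([(143,364)],65)[0]
y=(R[0]+R[3]-R[1]-R[2]);y/=np.hypot(*y);x=np.array([y[1],-y[0]]);r=R.mean(0)
print('rack',r.round(1),'yaw',np.degrees(np.arctan2(x[1],x[0])).round(1))
for n,p in(('T',T.mean(0)),('B',B.mean(0)),('A',A),('M',M)): print(n,p.round(1),'rel',((p-r)@x).round(1),((p-r)@y).round(1))
E
```

```text
t 27.15 tcp [361.8 323.2 188. ] tooly deg 9.6 z [ 0.  0. -1.] w 28.6 f 30.0 [0.3 0.2 5.7]
rack [498.9 -15.1] yaw 10.6
T [575.8  87.3] rel 94.4 86.6
B [594.1   0.7] rel 96.4 -2.0
A [479.2  79.9] rel -1.8 97.0
M [464.7 176.5] rel 1.6 194.7
```

All are well within tolerance: block 96 mm behind, trough (94,87), amber (-2,97). I'll carry the vial to the block.

Call:
step_arm:
  targets:
    - [[0,0,0.3,0,0,0,0.1],[0,0,0.6,0,0,0,0.1],[0,0,0.7,0,0,0,0.1],[0,0,0.6,0,0,0,0.1],[0,0,0.4,0,0,0,0.1]]

```text
t: 27.82
ee_pos: [361.7, 323.1, 319.8]
orientation: [2.027, 2.399, 0.003]
ft_force: [-1.0, 0.2, -0.9]
width: 28.2
grasp_force: 30.0
```

Call:
step_arm:
  targets:
    - [[0.47,-0.64,0,0,0,0,0.1],[0.47,-0.64,0,0,0,0,0.1],[0.47,-0.64,0,0,0,0,0.1],[0.47,-0.64,0,0,0,0,0.1],[0.47,-0.64,0,0,0,0,0.1]]

```text
t: 28.45
ee_pos: [479.7, 161.9, 318.4]
orientation: [2.028, 2.4, 0.0]
ft_force: [0.2, 0.2, -0.4]
width: 28.4
grasp_force: 30.0
```

Call:
step_arm:
  targets:
    - [[0.47,-0.64,0,0,0,0,0.1],[0.47,-0.64,0,0,0,0,0.1],[0.47,-0.64,0,0,0,0,0.1],[0.47,-0.64,0,0,0,0,0.1],[0.47,-0.66,0,0,0,0,0.1]]

```text
t: 29.08
ee_pos: [597.1, 1.0, 318.4]
orientation: [-2.028, -2.4, 0.0]
ft_force: [0.6, 0.0, -0.3]
width: 28.5
grasp_force: 30.0
```

Call:
step_arm:
  targets:
    - [[0,0,0,0,0,0,0.1],[0,0,-0.4,0,0,0,0.1],[0,0,-0.5,0,0,0,0.1],[0,0,-0.4,0,0,0,0.1],[0,0,-0.2,0,0,0,0.1]]

```text
t: 29.7
ee_pos: [596.1, 2.6, 241.7]
orientation: [-2.026, -2.399, 0.002]
ft_force: [-0.4, 0.0, -0.5]
width: 28.4
grasp_force: 30.0
```

```bash
python3 - <<'E'
from h import *
pose()
E
```

```text
t 29.7 tcp [596.1   2.6 241.7] tooly deg 9.6 z [-0.002  0.    -1.   ] w 28.4 f 30.0 [-0.4  0.  -0.5]
```

Call:
step_arm:
  targets:
    - [[0,0,-0.06,0,0,0,0.1],[0,0,-0.06,0,0,0,0.1],[0,0,-0.05,0,0,0,0.1],[0,0,0,0,0,0,0.1],[0,0,0,0,0,0,0.1]]

```text
t: 30.32
ee_pos: [596.8, 2.1, 234.4]
orientation: [2.027, 2.399, 0.0]
ft_force: [-0.0, -0.2, -0.9]
width: 28.3
grasp_force: 30.0
```

Call:
step_arm:
  targets:
    - [[0,0,-0.02,0,0,0,0.1],[0,0,0,0,0,0,0.1],[0,0,0,0,0,0,0.3],[0,0,0,0,0,0,0.5],[0,0,0,0,0,0,0.6]]

```text
t: 30.95
ee_pos: [596.7, 2.1, 233.2]
orientation: [2.028, 2.4, 0.0]
ft_force: [-0.2, 0.2, 0.6]
width: 44.6
grasp_force: 0.0
```

Call:
step_arm:
  targets:
    - [[0,0,0.1,0,0,0,0.6],[0,0,0.4,0,0,0,0.6],[0,0,0.8,0,0,0,0.6],[0,0,0.8,0,0,0,0.6],[0,0,0.8,0,0,0,0.6]]

```text
t: 31.58
ee_pos: [596.6, 2.1, 381.1]
orientation: [2.027, 2.399, 0.001]
ft_force: [0.7, -0.5, 0.1]
width: 52.9
grasp_force: 0.0
```

Call:
step_arm:
  targets:
    - [[-0.2,-0.7,0,0,0,0,0.6],[-0.2,-0.7,0,0,0,0,0.6],[-0.2,-0.7,0,0,0,0,0.6],[-0.2,-0.7,0,0,0,0,0.6],[-0.2,-0.7,0,0,0,0,0.6]]

```text
t: 32.2
ee_pos: [546.3, -174.0, 379.9]
orientation: [2.026, 2.398, 0.001]
ft_force: [0.6, -0.3, 0.2]
width: 52.8
grasp_force: 0.0
```

Call:
step_arm:
  targets:
    - [[-0.2,-0.7,0,0,0,0,0.6],[-0.2,-0.7,0,0,0,0,0.6],[-0.2,-0.7,0,0,0,0,0.6],[0,0,0,0,0,0,0.6],[0,0,0,0,0,0,0.6]]

```text
t: 32.83
ee_pos: [516.7, -277.5, 379.0]
orientation: [2.028, 2.399, 0.001]
ft_force: [0.5, 0.1, 0.8]
width: 52.7
grasp_force: 0.0
```

```bash
python3 - <<'E'
from h import *
pose()
d=grab('scene')
a=d['pixels'][120:300,200:440];a=cv2.resize(a,None,fx=3.3,fy=3.3,interpolation=cv2.INTER_CUBIC)
cv2.imwrite('pics/c7.png',a[:,:,::-1])
d=grab('top')
rect(d,*proj(d,(596,2,97)),10,[0,120,60],[8,255,255],97,'red')
rect(d,*proj(d,(466,-422,52)),10,[45,100,40],[85,255,255],52,'green')
rect(d,*proj(d,(395,-193,80)),10,[100,130,80],[130,255,255],80,'bluecap')
E
```

```text
t 32.83 tcp [ 516.7 -277.5  379. ] tooly deg 9.6 z [ 0.001 -0.    -1.   ] w 52.7 f 0.0 [0.5 0.1 0.8]
red 67 [592.9   1.5] rect [592.7   1.3] [24.1 24.4] 89.0Traceback (most recent call last):
  File "<stdin>", line 8, in <module>
  File "h.py", line 26, in rect
    R=cv2.minAreaRect(P);print(name,len(xs),P.mean(0).round(1),'rect',np.round(R[0],1),np.round(R[1],1),round(R[2],1));return R
cv2.error: OpenCV(4.12.0) /io/opencv/modules/imgproc/src/convhull.cpp:143: error: (-215:Assertion failed) total >= 0 && (depth == CV_32F || depth == CV_32S) in function 'convexHull'
```

View pics/c7.png

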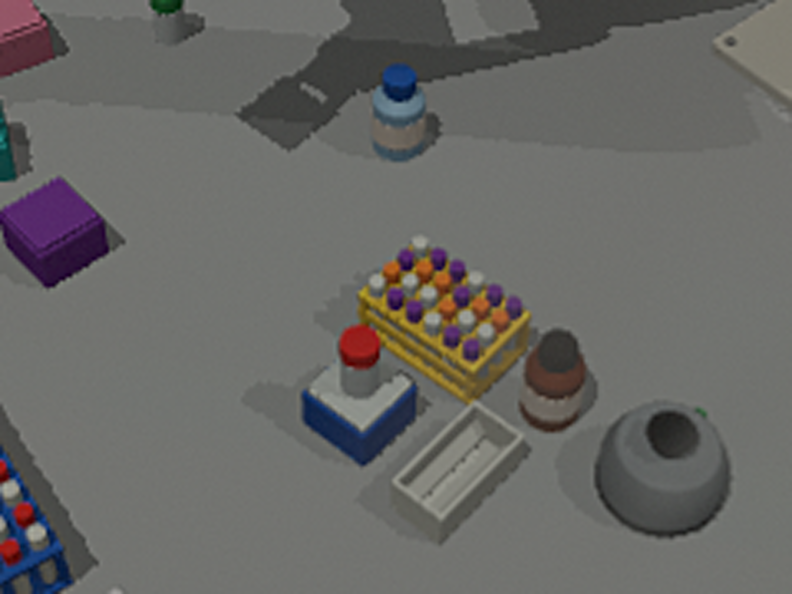

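The red vial stands upright on the block (360,360), with the trough, amber bottle and bystanders all upright and in place. The arm is clear, so I'm handing in.

```bash
python3 -c "
from workcell import ctrl
print(ctrl.close_job())"
```

```text
the job is handed in; nothing more can be done
None
```

I handed in the job with everything placed and every last position I measured inside its limit: block 96 mm behind the rack, trough 89 mm from the block on its left, vial upright on the block, amber bottle upright in the gap (97 mm each from rack and mixer), and both bystanders still standing where they were; no verdict came back.

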